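# Close and latch the smoking-wood bin

## Task

The bin of smoking wood has been filled: put its lid on so that it sits fully down all round, then turn the latch knob clockwise past its detent until it clicks over and stays locked with its tongue over the lid. Leave the cruet, the squeezer and the bowl standing where they are, and let go of everything at the end.

Things in the scene. Friction and masses are not known exactly. Their poses are not given: they have to be found in the camera images.
- bin: Open stainless box bolted to the counter, holding wood chunks: outside 110 (its x) x 180 (its y) x 60 mm high, walls 4 mm, mouth 102 x 172 mm. Origin: centre of its underside, on the counter. A round latch post (32 mm across, 66 mm high) stands off its -y end, axis at x 0, y -135 mm; the bracket joining it is 40 mm high.
- lid: Loose stainless lid, about 350 g: plate 118 (its x) x 188 (its y) x 5 mm; below it a lip 96 x 166 mm, 10 mm deep, drops into the bin's mouth with 3 mm spare per side, either way round. Origin: centre of the lip's lower edge. Starts flat on the counter. Seated, its origin is 50 mm above the bin's origin and its top 65 mm above the counter.
- lid_handle (a point): Middle of the lid's wooden bar handle, 46 mm above the lid's origin. The bar runs along the lid's y: 90 mm long, 14 mm wide (x), 12 mm thick, on two 10 mm posts 70 mm apart; 25 mm of air between bar and plate. Axes as the lid's.
- latch (a joint): Latch knob angle, rad, growing clockwise seen from above, stops at 0 and 2.94. Starts unlocked, 0 to 0.5. Turns with light friction and stays where left up to about 0.95; then a spring detent resists (up to 0.27 N m) and turns it back if let go; past the crest at 2.07 it snaps on and rests locked against the stop at 2.94. One grasp seldom reaches: let go below 0.95 and regrasp.
- latch_grip (a point): Grip point on the latch's axis, 102 mm above the counter, in a steel grip bar 54 mm long, 14 mm wide, 78 to 116 mm above the counter. Below it a flat tongue, 18 mm wide, 68 to 73 mm above the counter, reaches 62 mm from the axis. x: along bar and tongue, to the tongue's tip; z up. At latch 2.94 x is the bin's +y (over the lid); before, it is turned back by 2.94 - q.
- cruet: Empty glass cruet with a cork, 68 mm across, 178 mm high; origin at the centre of its underside. A bystander.
- squeezer: Yellow plastic citrus squeezer, a dish 110 mm across with a ribbed cone, 50 mm high, with a tab handle on its +y side reaching 97 mm from the middle; origin at the centre of its underside. A bystander.
- bowl: Terracotta bowl, 110 mm across, 50 mm high; origin at the centre of its underside. A bystander.
Things that resemble listed ones, but are neither listed nor needed, are in the scene too. There is more than one size of the lid; the job needs the middle-sized.

How it is judged:
By the outcome, as a careful person would: the job done as asked, in the order asked, and still so for the second after the job is handed in, with the robot touching nothing.
It also fails if it takes over 56 s, if anything falls off the work surface, if the arm or the gripper's body presses on something with over 40 N, if the wrist force passes 120 N, or if a joint passes its speed limit or range.

## Robot

A 7-joint arm with a two-finger parallel gripper is mounted at the origin on the work surface. World frame = base frame: x ahead of the robot, y to its left, z up, the work surface at z = 0. Lengths are in m, angles in rad, forces in N, time in s.
With the tool pointing down it reaches from about 0.425 to 1.025 m from the base axis. Payload 3.6 kg.
Tool frame: the origin (TCP) lies at the very end of the fingers, on their centre line; the grasp point (between the pads) lies 19 mm behind it; z points along the fingers, y is the direction in which the jaws open and shut (so a half turn about z gives the same grasp; the last joint's range is limited). The gripper opens to 85 mm and grips with 20 to 120 N. Pads are 22 mm wide; open, the fingers measure 114 mm over their backs; the gripper's body (76 mm by 85 mm) begins 54 mm behind the grasp point. The pads swing forward as they close: fully open they stand 13 mm farther back than shut.
Start: joints at [1.238, 0.591, 0.048, 1.609, -0.033, 0.943, -0.034], TCP at [0.171, -0.704, 0.231] pointing down, gripper open.
Joint ranges: [-2.69, 2.69], [-0.47, 2.24], [-1.27, 1.36], [0.19, 2.51], [-1.53, 4.68], [0.08, 2.07], [-3.09, 3.09]. Speed limits (rad/s): [2.57, 2.57, 3.14, 3.14, 3.14, 3.14, 3.14].

## Interface

Orientations are given as a 3x3 rotation matrix whose columns are the frame's x, y, z axes.
In Python, from cell import robot, ik, eyes gives the robot as it stands. Calls block until the motion is done:
- robot.move_to(position, orientation): joint-space move of the TCP to a pose.
- robot.line_to(position, feed=0.15, rot=None): straight line of the TCP; rot=None keeps the orientation; feed is the mean speed in m/s.
- robot.move_j(angles): joint-space move.
- robot.grip(opening): finger opening in m; the grip force is fixed at half the most; returns when the fingers have stopped.
- robot.pause(seconds).
- ik(position, orientation): joint angles nearest the present ones, or None.
- robot.get_state(): the state.
- eyes.grab_frame(name): name is "scene" or "top" or "wrist"; returns the picture (480x640x3 uint8, blue, green, red); there is no depth.
- eyes.camera_info(name): a dict with "fx", "fy", "cx", "cy" (pixels), "eye" and "attitude" of the camera in the world. Camera axes: x right, y up, looking along -z (the intrinsics and any distortion apply to the point x, -y, -z); pixel columns grow to the right and rows downward; lengths in m; the calibration is good to about 2 mm. A picture is of the moment at which its call begins: read the wrist's pose just before it. camera_info takes no time and is no camera call; for the wrist camera it gives the pose at the moment of the call.
A pose or a line that the arm cannot do raises robot.PlanningError and nothing moves.
- robot.finish_job(): hands the job in, once; it reports no verdict.
The state is a dict: "time": time; "joint_positions": joint angles; "joint_velocities": joint speeds; "joint_torque": joint torques, N m; "tool_pos": TCP position; "eef_rot": TCP orientation; "contact_force": force on the tool from outside, world axes, zero at the start; "ft_torque": the same for the moment, N m; "width": finger opening in m.
Only numpy, scipy, OpenCV 4.12 (cv2) and the standard library are available. Lean on these libraries where they do the work, as an engineer would, in place of code of your own. Each camera call takes 0.05 s, during which the arm holds its last target. There are 200 camera calls.

## Working session

There is one attempt and no reset: what is moved stays moved. The work goes in short steps, each a Python script; the robot and the scene stay as the last script left them, time stands still between calls to the robot, and variables do not carry over. Pictures are saved under pics/ and viewed, about 8 in all and at most 12, crops included, and the job is handed in when it is done.

```bash
ls; mkdir -p pics; python3 - <<'E'
from cell import robot, ik, eyes
import cv2
for n in("top","scene"):
    cv2.imwrite(f"pics/{n}0.png",eyes.grab_frame(n)); print(eyes.camera_info(n))
print(robot.get_state())
E
```

```text
pics
{'fx': 475.3061454589423, 'fy': 475.3061454589423, 'cx': 317.9359085143061, 'cy': 242.32182277297056, 'eye': array([ 0.45566761, -0.071361  ,  1.21565089]), 'attitude': array([[ 0.00870128,  0.99623615, -0.08624276],
       [-0.99967624,  0.00660411, -0.0245725 ],
       [-0.02391046,  0.08642865,  0.99597107]])}
{'fx': 500.3797088840653, 'fy': 500.3797088840653, 'cx': 312.45811200313835, 'cy': 241.58508342440234, 'eye': array([ 1.34439676, -0.56183642,  0.93548313]), 'attitude': array([[ 0.56257581, -0.54852064,  0.61857381],
       [ 0.82662017,  0.38623289, -0.40929603],
       [-0.01440623,  0.74158564,  0.67070351]])}
{'time': 0.1, 'joint_positions': array([ 1.23851149,  0.59201877,  0.04830732,  1.6097261 , -0.03329976,
        0.94271435, -0.03370379]), 'joint_velocities': array([-0.00105033, -0.00232623, -0.0023249 , -0.00269733,  0.00075199,
       -0.0003096 ,  0.00062026]), 'joint_torque': array([ 4.66235899e-03, -5.49994075e+01,  1.55319482e+00, -1.98822659e+01,
        9.72889335e-03,  3.84833867e-03,  1.82824465e-05]), 'tool_pos': array([ 0.17130342, -0.7036818 ,  0.23024953]), 'eef_rot': array([[ 9.71608735e-01,  2.36592701e-01, -6.00612305e-04],
       [ 2.36593435e-01, -9.71606740e-01,  1.97232600e-03],
       [-1.16921027e-04, -2.05843010e-03, -9.99997875e-01]]), 'contact_force': array([ 0.42417175, -0.9309182 ,  0.24780363]), 'ft_torque': array([-0.02649984,  0.03651483,  0.04496288]), 'width': 0.0854843696518141}
```

View pics/top0.png

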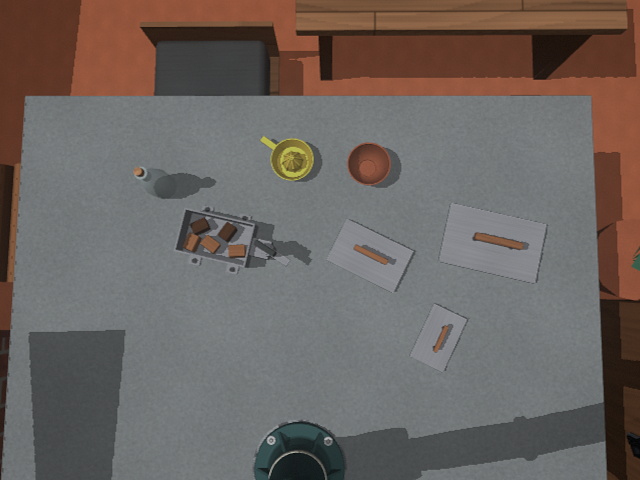

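View pics/scene0.png

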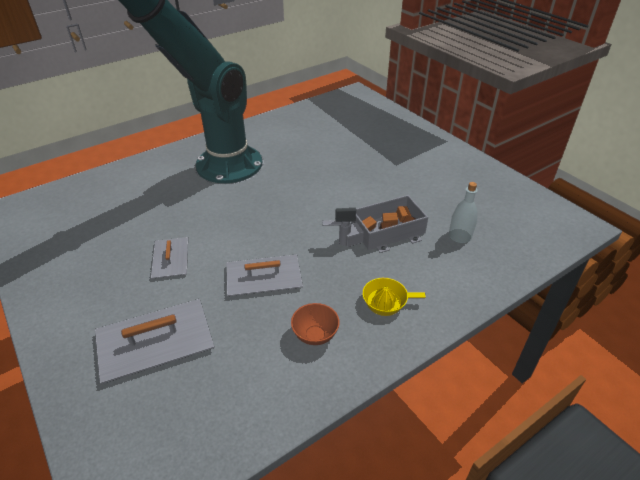

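Candidates for the lid: a large one at (493,242), a mid-sized one at (371,255) and a small one at (440,338). The middle one's edges are about 75 x 46 px, or about 189 x 117 mm, so it matches. The bin is at (217,240) with its latch post at about (265,250) and the tongue towards (288,262). Next is a close crop to confirm.

```bash
python3 - <<'E'
import cv2,numpy as np
im=cv2.imread("pics/top0.png")
a=im[195:285,165:305]; b=im[205:305,315:425]
A=cv2.resize(a,None,fx=5,fy=5,interpolation=cv2.INTER_CUBIC)[:, :700]
cv2.imwrite("pics/c1.png",A)
B=cv2.resize(b,None,fx=5,fy=5,interpolation=cv2.INTER_CUBIC); cv2.imwrite("pics/c2.png",B)
E
```

```text
(no output)
```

View pics/c1.png

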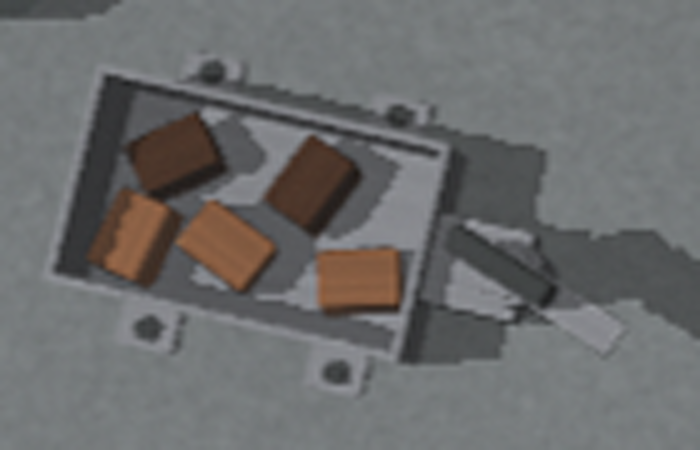

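View pics/c2.png

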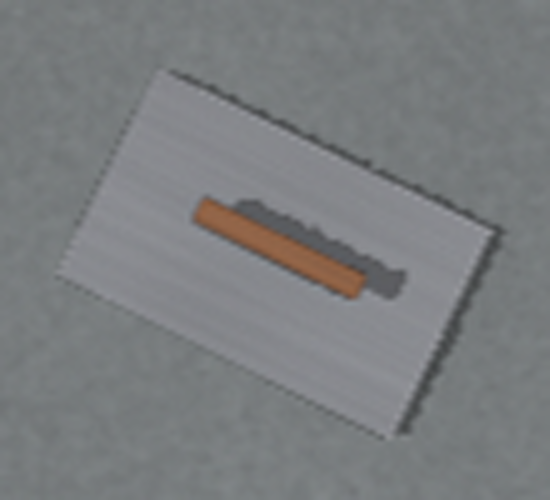

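```bash
cat > h.py <<'E'
import numpy as np, cv2
from cell import robot, ik, eyes
from scipy.optimize import least_squares
def onplane(px,z,info):
    px=np.atleast_2d(px).astype(float)
    d=np.c_[(px[:,0]-info['cx'])/info['fx'],-(px[:,1]-info['cy'])/info['fy'],-np.ones(len(px))]@info['attitude'].T
    return info['eye']+d*((z-info['eye'][2])/d[:,2])[:,None]
def uncrop(p,ox,oy,s): return (np.array(p,float)+.5)/s-.5+[ox,oy]
def fitrect(P,model):  # model Nx2 local -> x,y,yaw, residual
    P=P[:,:2]
    R=lambda t:np.array([[np.cos(t),-np.sin(t)],[np.sin(t),np.cos(t)]])
    a=P.mean(0)
    best=min((least_squares(lambda v:(model@R(v[2]).T+v[:2]-P).ravel(),[*a,t0]) for t0 in(-1,0,1)),key=lambda r:r.cost)
    return best.x,best.fun.reshape(-1,2)
def down(yaw_y):  # tool down, jaw axis y along world angle yaw_y
    y=np.array([np.cos(yaw_y),np.sin(yaw_y),0]);z=np.array([0,0,-1.]);return np.c_[np.cross(y,z),y,z]
def loc(pose,p): 
    c,s=np.cos(pose[2]),np.sin(pose[2]);return np.array([pose[0]+c*p[0]-s*p[1],pose[1]+s*p[0]+c*p[1]])
E
python3 - <<'E'
from h import *
I=eyes.camera_info("top")
# image order: top-left(+x,+y), top-right(+x,-y), bottom-right, bottom-left
m=lambda a,b:np.array([[a,b],[a,-b],[-a,-b],[-a,b]])/2
L,r=fitrect(onplane(uncrop([(160,70),(495,232),(392,438),(57,275)],315,205,5),.015,I),m(.118,.188)); print("lid",L,r*1e3)
B,r=fitrect(onplane(uncrop([(103,70),(452,147),(403,360),(52,275)],165,195,5),.060,I),m(.110,.180)); print("bin",B,r*1e3)
print("lidhandle",onplane(uncrop([(278,247)],315,205,5),.047+.005,I))
ax=loc(B,(0,-.135)); tip=onplane(uncrop([(615,338)],165,195,5),.073,I)[0]; g=onplane(uncrop([(500,262)],165,195,5),.116,I)[0]
print("axis",ax,"bar",g,"tip",tip)
a=np.arctan2(*(tip[:2]-ax)[::-1]); q=2.94-((a-(B[2]+np.pi/2))%(2*np.pi)); print("latch q",q)
s=robot.get_state();print(s['time'])
for n,p,z in(("lid",L,.13),):
  for k in(0,np.pi): print(ik([p[0],p[1],z],down(p[2]+k)))
for k in(0,np.pi): print(ik([B[0],B[1],.15],down(B[2]+k)))
E
```

```text
lid [ 0.52785593 -0.17264084 -0.45152252] [[ 1.27783001  0.33619542]
 [ 0.64636815  0.11326155]
 [-1.76854339 -0.637861  ]
 [-0.15565477  0.18840404]]
bin [ 0.56693849  0.21016626 -0.21679736] [[ 2.74451324e+00  2.75901496e-03]
 [ 1.39112434e+00 -1.79239539e+00]
 [-1.25041439e+00 -6.78567814e-03]
 [-2.88522319e+00  1.79642205e+00]]
lidhandle [[ 0.52860159 -0.17079625  0.052     ]]
axis [0.53789957 0.07832643] bar [0.53913756 0.07983094 0.116     ] tip [0.50606831 0.02950178 0.073     ]
latch q 0.15935532728336943
0.1
[ 0.4127135   0.53150385 -0.24193496  2.06243239  0.22618788  0.57215785
 -0.43952388]
[-0.17584485  0.59514288  0.57962714  2.08801468 -0.56179596  0.61433907
 -2.79714472]
[-1.03589261e-03  6.12700583e-01 -6.13495675e-01  1.93014724e+00
  5.03894244e-01  7.55584054e-01 -1.12210636e+00]
[ 0.26523626  0.79087327 -1.07433555  1.91938487  0.85354067  0.97824444
  1.70610018]
```

The crop confirms the middle lid at (0.528,-0.173), yaw -0.45. The bin is at (0.567,0.210), yaw -0.22, with the latch at q≈0.16. I'll look closer with the wrist camera over the bin and then the lid.

```bash
python3 - <<'E'
from h import *
import pickle
D={}
for n,x,y,z,t in(("bin",.53,.17,.33,-.217),("lid",.50,-.17,.25,-.4515)):
    robot.move_to([x,y,z],down(t)); robot.pause(.2)
    I=eyes.camera_info("wrist"); cv2.imwrite(f"pics/w_{n}.png",eyes.grab_frame("wrist")); D[n]=I; print(I['eye'],I['attitude'][:,2],I['fx'])
pickle.dump(D,open("D.pkl","wb")); print(robot.get_state()['time'])
E
```

```text
[0.54497724 0.23513519 0.47274785] [0.05596341 0.26184739 0.96348536] 334.22790699658117
[ 0.53021344 -0.10814591  0.39331953] [0.11321453 0.2414103  0.96379642] 334.22790699658117
5.2333
```

View pics/w_bin.png

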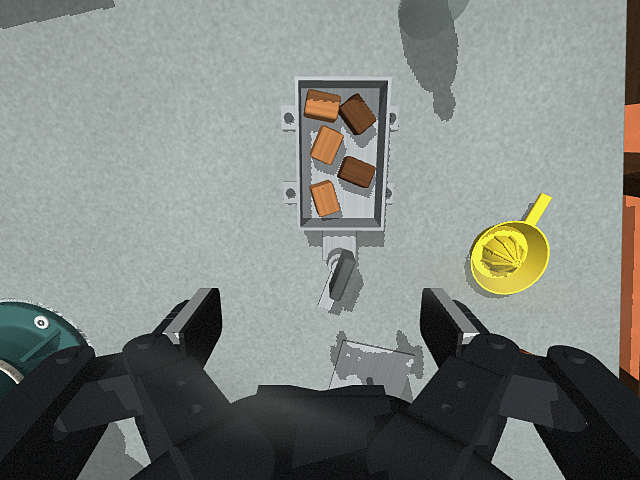

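View pics/w_lid.png

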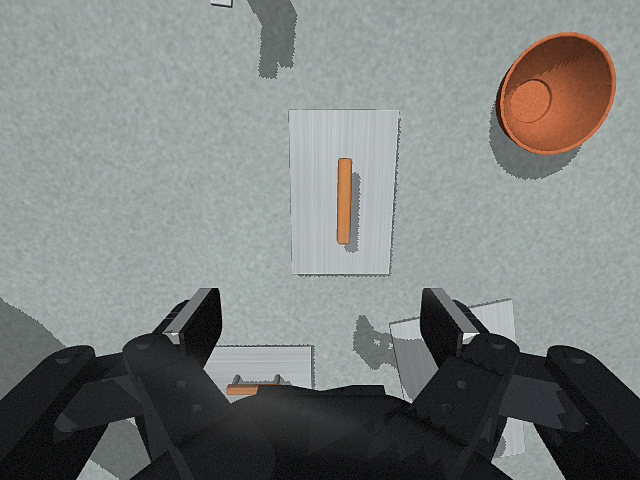

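```bash
python3 - <<'E'
import cv2,numpy as np
a=cv2.imread("pics/w_bin.png")[65:255,280:410];b=cv2.imread("pics/w_lid.png")[95:285,280:410]
cv2.imwrite("pics/m.png",cv2.resize(np.hstack([a,b]),None,fx=3,fy=3,interpolation=cv2.INTER_CUBIC))
E
```

```text
(no output)
```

View pics/m.png

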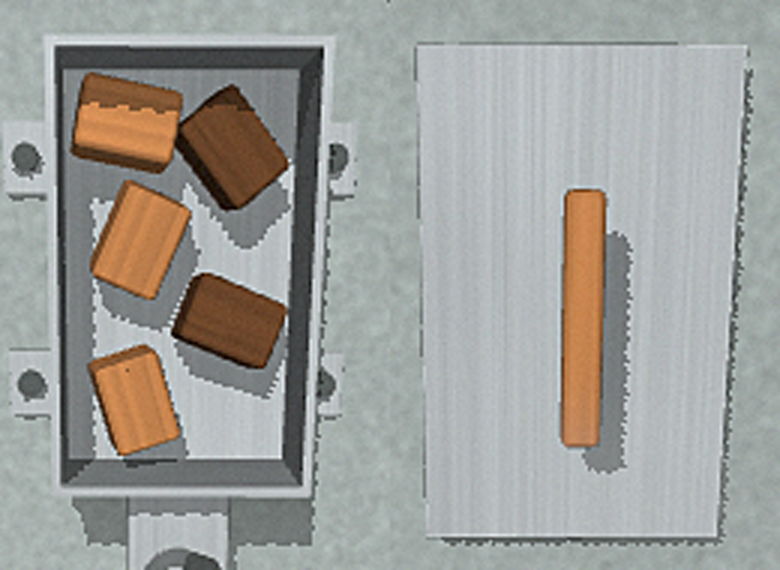

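```bash
python3 - <<'E'
from h import *
import pickle
D=pickle.load(open("D.pkl","rb"))
m=lambda a,b:np.array([[-a,b],[a,b],[a,-b],[-a,-b]])/2
f=lambda p,ox,oy,z,n:onplane(uncrop(p,ox,oy,3),z,D[n])
B,r=fitrect(f([(44,38),(336,38),(312,496),(57,497)],280,65,.06,"bin"),m(.11,.18));print(B,(r*1e3).round(1).tolist())
B2,r=fitrect(f([(55,46),(324,46),(302,486),(61,486)],280,65,.06,"bin"),m(.102,.172));print(B2,(r*1e3).round(1).tolist())
L,r=fitrect(f([(26,45),(358,45),(330,539),(37,537)],280,95,.015,"lid"),m(.118,.188));print(L,(r*1e3).round(1).tolist())
h=f([(195,190),(195,446)],280,95,.052,"lid");print(h,h.mean(0),h[0]-h[1])
E
```

```text
[ 0.56709271  0.21161432 -0.21324234] [[0.3, 0.3], [0.1, 0.7], [0.6, -0.6], [-0.9, -0.4]]
[ 0.56656501  0.21266597 -0.2187562 ] [[-0.1, 0.3], [0.1, 0.1], [-0.1, -0.3], [0.1, -0.2]]
[ 0.52757035 -0.17286172 -0.44933994] [[0.2, 0.4], [0.3, 0.1], [-0.3, 0.3], [-0.2, -0.7]]
[[ 0.54647303 -0.13190391  0.052     ]
 [ 0.50954307 -0.21262607  0.052     ]] [ 0.52800805 -0.17226499  0.052     ] [0.03692996 0.08072216 0.        ]
```

Both cameras agree to within about 2.5 mm. The bin is at (0.5667,0.2122,-0.217) and the lid at (0.5277,-0.1727,-0.450). Next I grasp the lid and carry it above the bin.

```bash
python3 - <<'E'
from h import *
B=(.5667,.2122,-.217);L=(.5277,-.1727,-.450)
S=lambda t:(lambda s:print(t,round(s['time'],2),s['tool_pos'].round(4),s['contact_force'].round(1),s['ft_torque'].round(2),round(s['width'],4)))(robot.get_state())
robot.move_to([L[0],L[1],.12],down(L[2])); 
robot.line_to([L[0],L[1],.028],feed=.08); S("at")
robot.grip(0.0); S("grip")
robot.line_to([L[0],L[1],.20],feed=.12); S("up")
robot.move_to([B[0],B[1],.20],down(B[2])); robot.pause(.2); S("over")
robot.line_to([B[0],B[1],.125],feed=.12); robot.pause(.2)
I=eyes.camera_info("wrist");import pickle;pickle.dump(I,open("I.pkl","wb"))
S("pre");cv2.imwrite("pics/held.png",eyes.grab_frame("wrist"))
E
```

```text
at 7.12 [ 0.5281 -0.1727  0.0284] [0.6 0.3 0.2] [ 0.02  0.04 -0.02] 0.0857
grip 7.78 [ 0.5276 -0.1727  0.0282] [-1.6  0.7  3.3] [ 0.02  0.17 -0.01] 0.0131
up 9.36 [ 0.5271 -0.1726  0.1992] [ 0.1 -0.4 -3.1] [-0.03 -0.02 -0.01] 0.013
over 11.0 [0.5673 0.2103 0.1998] [-0.1  0.7 -3.6] [ 0.02 -0.01  0.02] 0.0126
pre 11.97 [0.5673 0.2126 0.1259] [-0.7 -0.9 -2.3] [ 0.04 -0.02 -0.04] 0.013
```

View pics/held.png

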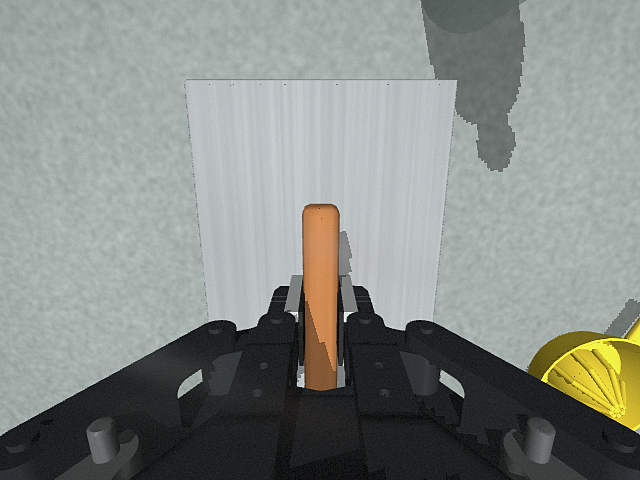

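The lid is held square, with its far corners at (186,80) and (456,80). I'll check the in-hand offset from those and lower it with the force monitored.

```bash
python3 - <<'E'
from h import *
import pickle
I=pickle.load(open("I.pkl","rb"));B=np.array((.5667,.2122,-.217))
P=onplane([(186,80),(456,80)],.1129,I)[:,:2]
v=P[1]-P[0];yaw=np.arctan2(v[1],v[0]);c=P.mean(0)-.094*np.array([-np.sin(yaw),np.cos(yaw)])
print("lid centre",c,yaw,np.linalg.norm(v))
d=B[:2]-c; print("offset mm",d*1e3)
S=lambda t:(lambda s:(print(t,round(s['time'],2),s['tool_pos'].round(4),s['contact_force'].round(1),s['ft_torque'].round(2)),s)[1])(robot.get_state())
if np.linalg.norm(d)<.006:
    x,y=B[:2]+d*.5
    for z in(.092,.086,.082,.079,.0775):
        robot.line_to([x,y,z],feed=.05,rot=down(B[2]))
        s=S(z)
        if s['contact_force'][2]>12: print("contact");break
E
```

```text
lid centre [0.56806126 0.21144157] -0.21611256960420824 0.11581465666449205
offset mm [-1.36126254  0.75843179]
0.092 12.83 [0.5661 0.2128 0.092 ] [-0.5  1.5 -2.8] [ 0.04 -0.01 -0.02]
0.086 13.1 [0.5658 0.2124 0.0857] [-0.5  0.1 -3.2] [ 0.03 -0.03  0.03]
0.082 13.35 [0.5658 0.2124 0.0817] [ 0.2 -0.6 -3.2] [ 0.04  0.03 -0.  ]
0.079 13.6 [0.5659 0.2125 0.0788] [ 0.4 -0.6 -2.3] [ 0.03  0.05 -0.02]
0.0775 13.85 [0.5662 0.2127 0.0782] [-0.9 -1.6  4.5] [-0.24  0.27 -0.01]
```

It dropped in without resistance and touched down at exactly the seated height. I'll release it and look at the latch.

```bash
python3 - <<'E'
from h import *
import pickle
B=(.5667,.2122,-.217)
robot.grip(.085); s=robot.get_state(); print(s['contact_force'],s['width'])
p=s['tool_pos']; robot.line_to([p[0],p[1],.20],feed=.15)
a=loc(B,(0,-.135));back=loc(B,(0,-.20)); print(a)
robot.move_to([back[0],back[1],.22],down(B[2]));robot.pause(.2)
I=eyes.camera_info("wrist");pickle.dump(I,open("I2.pkl","wb"))
im=eyes.grab_frame("wrist");cv2.imwrite("pics/l.png",im);print(robot.get_state()['time'])
E
```

```text
[ 0.46437354  0.75949529 -0.11371802] 0.08488048690185397
[0.53763437 0.08036605]
16.575
```

View pics/l.png

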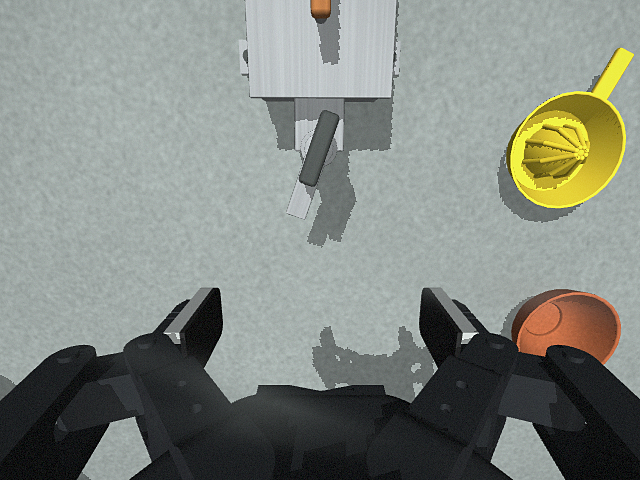

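```bash
python3 - <<'E'
from h import *
import pickle
I=pickle.load(open("I2.pkl","rb"));B=np.array((.5667,.2122,-.217))
a=loc(B,(0,-.135))
e=onplane([(327,115),(311,180)],.116,I)[:,:2];t=onplane([(297,215)],.073,I)[0,:2]
print("axis",a,"barmid",e.mean(0),"tip",t,np.linalg.norm(t-a))
f=lambda v:2.94-((np.arctan2(v[1],v[0])-(B[2]+np.pi/2))%(2*np.pi))
print("q tip",f(t-a),"q bar",f(e[1]-e[0]))
for k in(1,-1):
  print(k)
  for q in(.15,.5,.9,1.3,1.7,2.1,2.5,2.9):
    th=B[2]+np.pi/2+2.94-q+k*np.pi/2
    j=ik([a[0],a[1],.083],down(th)); print(q,None if j is None else j.round(2))
E
```

```text
axis [0.53763437 0.08036605] barmid [0.53719936 0.08122402] tip [0.50592856 0.02892057] 0.06043092646759657
q tip 0.13372542119679176 q bar 0.045018394559825925
1
0.15 [ 0.16  0.64 -0.54  2.1   0.63  0.56 -1.41]
0.5 [ 0.1   0.63 -0.46  2.1   0.55  0.53 -1.68]
0.9 [ 0.04  0.61 -0.37  2.11  0.45  0.5  -1.99]
1.3 [-0.02  0.6  -0.28  2.11  0.35  0.47 -2.3 ]
1.7 [-0.09  0.59 -0.19  2.11  0.24  0.46 -2.59]
2.1 [-0.16  0.59 -0.1   2.12  0.13  0.44 -2.88]
2.5 [-0.77  0.75  0.8   2.14 -0.94  0.65 -2.22]
2.9 [-0.87  0.85  0.99  2.15 -1.09  0.79 -2.47]
-1
0.15 [ 0.55  0.95 -1.22  2.09  1.13  1.01  1.28]
0.5 [ 0.54  0.92 -1.18  2.09  1.1   0.97  0.95]
0.9 [ 0.5   0.87 -1.1   2.09  1.05  0.9   0.59]
1.3 [ 0.45  0.81 -1.    2.09  0.99  0.82  0.25]
1.7 [ 0.39  0.77 -0.9   2.09  0.92  0.75 -0.09]
2.1 [ 0.34  0.73 -0.81  2.09  0.86  0.69 -0.43]
2.5 [ 0.28  0.69 -0.72  2.1   0.78  0.64 -0.76]
2.9 [ 0.22  0.67 -0.63  2.1   0.71  0.6  -1.09]
```

With the k=-1 orientation the whole stroke fits in one grasp. q is about 0.13. I'll go down to the bar and turn in small steps with monitoring.

```bash
python3 - <<'E'
from h import *
B=np.array((.5667,.2122,-.217)); a=(.5375,.0807)
R=lambda q:down(B[2]+2.94-q)
S=lambda t:(lambda s:(print(t,round(s['time'],2),s['tool_pos'].round(4),s['contact_force'].round(1),s['ft_torque'].round(2),round(s['width'],4),s['joint_positions'].round(2)[-1]),s)[1])(robot.get_state())
robot.move_to([*a,.18],R(.12)); S("above")
robot.line_to([*a,.083],feed=.08); S("down")
robot.grip(0.); S("grip")
for q in np.arange(.3,2.95,.2):
    robot.line_to([*a,.083],rot=R(q),feed=.1); s=S(round(q,2))
    if np.linalg.norm(s['contact_force'])>35 or abs(s['ft_torque'][2])>1.5: print("stop");break
E
```

```text
above 18.44 [0.5372 0.0806 0.1796] [-0.7  0.5  0.5] [0.01 0.01 0.05] 0.0849 -2.96
down 19.8 [0.5379 0.0807 0.0835] [ 0.1  0.4 -0.3] [0.   0.02 0.06] 0.085 -2.82
grip 20.45 [0.5361 0.0817 0.0831] [-2.1  2.2  5.7] [0.42 0.62 0.01] 0.0131 -2.82
0.3 20.78 [0.5362 0.0817 0.0831] [-4.2  1.8  6.4] [ 0.5   0.63 -0.07] 0.0131 -2.97
0.5 21.18 [0.5362 0.0816 0.0831] [-4.4  3.2  5.9] [ 0.63  0.67 -0.02] 0.013 -3.07Traceback (most recent call last):
  File "<stdin>", line 9, in <module>
cell.PlanningError: the arm cannot follow that straight line within its joint ranges
```

The joint-space move picked a branch close to the j7 limit. The latch is at q≈0.5 and stays there when released, so I'll let go, rise, turn half a turn in the air and regrasp.

```bash
python3 - <<'E'
from h import *
B=np.array((.5667,.2122,-.217)); a=(.5365,.0813)
R=lambda q:down(B[2]+2.94-q+np.pi)
S=lambda t:(lambda s:(print(t,round(s['time'],2),s['tool_pos'].round(4),s['contact_force'].round(1),s['ft_torque'].round(2),round(s['width'],4),s['joint_positions'].round(2)[-1]),s)[1])(robot.get_state())
robot.grip(.085)
robot.line_to([*a,.18],feed=.15); 
for d in np.arange(.5,3.2,.66)[1:].tolist()+[np.pi]:
    robot.line_to([*a,.18],rot=R(.5+np.pi-d),feed=.1)
S("turned"); print(robot.get_state()['joint_positions'].round(2))
print([None if (j:=ik([*a,.083],R(q))) is None else j.round(2).tolist() for q in(.5,1.2,2,2.94)])
E
```

```text
Traceback (most recent call last):
cell.PlanningError: the arm cannot follow that straight line within its joint ranges
```

```bash
python3 - <<'E'
from h import *
B=np.array((.5667,.2122,-.217)); a=(.5365,.0813)
R=lambda q:down(B[2]+2.94-q+np.pi)
S=lambda t:(lambda s:(print(t,round(s['time'],2),s['tool_pos'].round(4),s['contact_force'].round(1),s['ft_torque'].round(2),round(s['width'],4),s['joint_positions'].round(2)),s)[1])(robot.get_state())
S("open")
robot.line_to([*a,.083],rot=R(.2+np.pi),feed=.1); S("back")
robot.line_to([*a,.18],feed=.15); S("up")
for q in (-.4,-1.,-1.6,-2.2,-2.64):
    robot.line_to([*a,.18],rot=R(q+np.pi),feed=.1)
S("turned")
print([None if (j:=ik([*a,.083],R(q))) is None else j.round(2).tolist() for q in(.5,1.2,2,2.94)])
E
```

```text
open 21.87 [0.5375 0.0807 0.083 ] [ 0.3  0.3 -0.4] [-0.01 -0.01  0.05] 0.0852 [-0.96  1.02  1.21  2.15 -1.24  1.01 -3.07]
back 22.32 [0.5365 0.0814 0.0831] [0.4 0.1 0.7] [0.02 0.02 0.01] 0.0853 [-0.95  0.98  1.17  2.15 -1.21  0.96 -2.8 ]
up 23.12 [0.5359 0.0816 0.1794] [ 0.   0.7 -0.3] [0.1  0.04 0.05] 0.0848 [-1.02  0.85  1.3   2.1  -1.    1.05 -2.95]
turned 26.71 [0.5365 0.0812 0.1799] [-0.7  0.8  0.2] [ 0.01 -0.05  0.05] 0.0852 [-0.64  0.49  0.55  2.08 -0.41  0.68 -0.74]
[[-0.53, 0.63, 0.42, 2.13, -0.54, 0.48, -0.61], [-0.64, 0.67, 0.58, 2.14, -0.73, 0.54, -1.13], [-0.77, 0.75, 0.78, 2.14, -0.93, 0.64, -1.73], [-0.89, 0.88, 1.03, 2.15, -1.12, 0.83, -2.48]]
```

```bash
python3 - <<'E'
from h import *
B=np.array((.5667,.2122,-.217)); a=(.536,.0818)
R=lambda q:down(B[2]+2.94-q+np.pi)
S=lambda t:(lambda s:(print(t,round(s['time'],2),s['tool_pos'].round(4),s['contact_force'].round(1),s['ft_torque'].round(2),round(s['width'],4),s['joint_positions'].round(2)[-1]),s)[1])(robot.get_state())
robot.line_to([*a,.083],feed=.1,rot=R(.5)); S("down")
robot.grip(0.); S("grip")
for q in np.r_[np.arange(.8,2.8,.3),2.8,2.94]:
    robot.line_to([*a,.083],rot=R(q),feed=.1); s=S(round(q,2))
    if np.linalg.norm(s['contact_force'])>35 or abs(s['ft_torque'][2])>1.5: print("stop");break
E
```

```text
down 27.82 [0.5365 0.0817 0.0835] [-0.3 -0.3 -0.3] [-0.06  0.03  0.01] 0.0849 -0.62
grip 28.48 [0.5362 0.0817 0.0832] [ 0.2 -0.   3.2] [-0.04  0.06 -0.03] 0.013 -0.62
0.8 28.93 [0.5362 0.0816 0.0832] [ 0.6 -0.6  5. ] [-0.05  0.11 -0.02] 0.0129 -0.83
1.1 29.38 [0.5362 0.0816 0.0832] [-0.6 -0.2  5. ] [-0.12  0.11  0.04] 0.0131 -1.04
1.4 29.82 [0.5363 0.0815 0.0833] [-1.1 -1.2  4.9] [-0.11  0.13  0.15] 0.0134 -1.26
1.7 30.27 [0.5362 0.0814 0.0832] [-0.7 -1.2  4.8] [-0.11  0.09  0.12] 0.013 -1.48
2.0 30.73 [0.5362 0.0814 0.0832] [-0.6 -0.3  5.7] [-0.07  0.08 -0.02] 0.0137 -1.71
2.3 31.18 [0.5362 0.0814 0.0833] [-0.9 -0.6  4.9] [-0.11  0.2  -0.21] 0.0136 -1.95
2.6 31.62 [0.5361 0.0814 0.0833] [ 1.1 -0.1  6.3] [-0.09  0.22 -0.27] 0.0129 -2.2
2.8 31.98 [0.536  0.0813 0.0832] [-1.  -0.5  6.6] [-0.07  0.22 -0.25] 0.0132 -2.37
2.94 32.27 [0.536  0.0813 0.0832] [-0.3 -0.2  7.1] [-0.07  0.25 -0.14] 0.0132 -2.49
```

The torque changed sign past the crest, so the latch has snapped over. I'll release, retreat and check.

```bash
python3 - <<'E'
from h import *
robot.grip(.085); p=robot.get_state()['tool_pos']
robot.line_to([p[0],p[1],.22],feed=.15)
b=loc((.5667,.2122,-.217),(0,-.22))
robot.line_to([b[0],b[1],.22],feed=.2);robot.pause(.3)
im=eyes.grab_frame("wrist");t=eyes.grab_frame("top")
C=cv2.resize(t[120:300,120:320],None,fx=2,fy=2,interpolation=cv2.INTER_CUBIC)
c=np.zeros((480,400,3),np.uint8);c[:360]=C
cv2.imwrite("pics/e.png",np.hstack([im[:, 120:520],c])); s=robot.get_state();print(s['time'],s['contact_force'],s['tool_pos'])
E
```

```text
35.0083 [ 0.60217509 -0.13062993  0.37990354] [ 0.5194733  -0.00191499  0.21986887]
```

View pics/e.png

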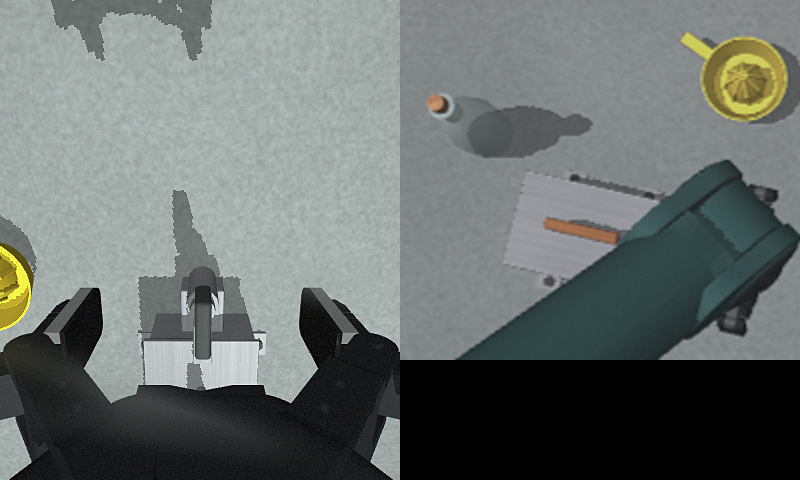

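The wrist view shows the bar in line with the bin and no tongue on the free side. I'll take one last scene view to check the seating and the tongue.

```bash
python3 - <<'E'
from h import *
robot.line_to([.45,-.20,.25],feed=.25)
cv2.imwrite("pics/f.png",cv2.resize(eyes.grab_frame("scene")[160:340,260:500],None,fx=3.3,fy=3.3,interpolation=cv2.INTER_CUBIC));print(robot.get_state()['time'])
E
```

```text
36.05
```

View pics/f.png

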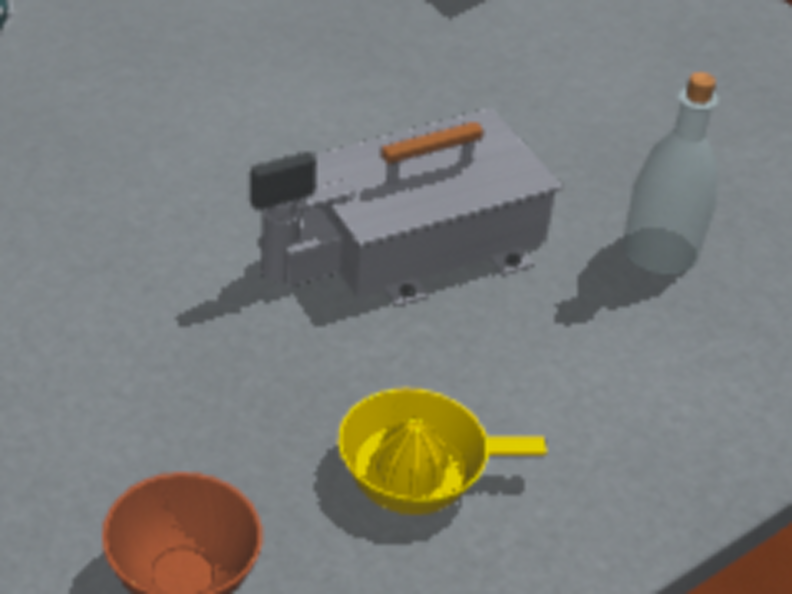

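The lid is flat on the bin, the tongue reaches over its edge (around (330,195) in the crop), and the bystanders are standing. Handing in.

```bash
python3 -c "
from cell import robot
print(robot.finish_job())"
```

```text
the job is handed in; nothing more can be done
None
```

The middle-sized lid is on the bin and the latch is locked over it. I handed the job in at about 36 s of the 56 s allowed.

- **Lid:** I picked it up by its handle and lowered it into the mouth. It went in without resistance and stopped with the tool 78 mm above the counter, which is the seated height. The last pictures show it flat on the bin.
- **Latch:** The first grasp reached only about q = 0.5 because the arm was near its last joint's limit. I let go there, where the knob stays put, and regrasped half a turn round. The second grasp turned it to 2.94. The torque changed sign past the crest, so it snapped over. After release the grip bar is in line with the bin and the tongue lies over the lid edge.
- **Bystanders and gripper:** The cruet, squeezer and bowl are standing and were not touched. The gripper is open and clear of everything.
- **Forces:** The wrist force readings I printed stayed below 10 N.

No check failed except the planning errors from that first grasp: one stopped the turn and one stopped the first attempt to rise. Neither moved anything. The two cameras disagreed on the bin's position by about 2 mm, and I used the wrist camera's figure.

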